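# Third filter click on the bench collimator, then lamp on

## Robot

A 6-joint arm with a two-finger parallel gripper is mounted at the origin on the work surface. World frame = base frame: x ahead of the robot, y to its left, z up, the work surface at z = 0. Lengths are in m, angles in degrees, forces in N, time in s.
With the tool pointing down it reaches from about 0.275 to 0.975 m from the base axis. Payload 8.4 kg.
Tool frame: the origin (TCP) lies at the centre of the arm's flange, where the gripper is bolted on; the fingertips stand 190 mm ahead of it and the grasp point (between the pads) lies 171 mm ahead of it; z points along the fingers, y is the direction in which the jaws open and shut (so a half turn about z gives the same grasp; the last joint's range is limited). The gripper opens to 92 mm and grips with 3 to 60 N. Pads are 20 mm wide; open, the fingers measure 128 mm over their backs; the gripper's body (75 mm by 189 mm) begins 69 mm behind the grasp point.
Start: joints at [74.462, 20.225, 93.587, -0, 66.188, -0.138], TCP at [0.166, 0.603, 0.405] pointing down, gripper open.
Joint ranges: [-150.9, 150.9], [-52.94, 120.26], [3.33, 152.33], [-74.26, 254.26], [0, 154.13], [-172.89, 172.89]. Speed limits (degrees/s): [127.2, 127.2, 159.86, 180, 180, 180].

## Interface

Orientations are given as a 3x3 rotation matrix whose columns are the frame's x, y, z axes.
In Python, from bench import r gives the robot as it stands. The module is installed in compiled form; this text tells all that it offers.
- The arm moves only by the shell command python3 -m pendant 'ROWS' [FORCE]. ROWS is JSON, a list of rows, each a list of 5 numbers: the shift along the tool's x, y, z as a fraction of full scale, then the turn about the tool's z as a fraction of full scale, then the gripper command: -1 is fully open, 1 is shut, values between are in proportion. In form: [[tx, ty, tz, yaw, claw], ...]. A call has 1 to 20 rows; each row is the pose to reach, as a shift and turn from the pose commanded when the call began, along the tool's axes at that moment, turning the shorter way round; what a row does not reach only later rows make up. Full scale, the value 1, is 0.08 m for a shift and 180 degrees for a turn. A row lasts 1/10 s, in which the tool goes at most 50 mm and 8.59 degrees, less where a joint would pass 70% of its speed; a pose out of reach is approached as far as the arm can. A call with a number of a shift or a turn outside -1 to 1 is refused whole. A call with a gripper value outside its range is refused whole. The fingers move at their own pace and stop on an object; FORCE is the grip in N (left out, the last holds). Time passes only in rows, so rows that repeat a pose let the fingers close. It gives the time, the measured TCP pose, the force and the opening at its end, in the units of the state.
- r.state(): the state, without advancing time (a new reading comes with each control period).
- r.snapshot(name): name is "scene" or "top" or "wrist"; returns the picture (400x640x3 uint8, red, green, blue); there is no depth.
- r.camera_params(name): a dict with "K" (3x3 intrinsics, pixels), "extrinsics" (4x4, takes a point from world to camera coordinates); the wrist camera has in their place "mount" (4x4, takes a point from camera to tool coordinates, whose origin is the TCP and whose axes are the flange's). Camera axes: x right, y down, z forward; pixel columns grow to the right and rows downward; lengths in m; the calibration is good to about 2 mm. A picture is of the moment at which its call begins: read the wrist's pose just before it. camera_params takes no time and is no camera call.
- r.job_done(): hands the job in, once; it reports no verdict.
The state is a dict: "t": time; "joint_pos": joint angles; "qvel": joint speeds; "tau": joint torques, N m; "tcp_pos": TCP position; "tool_rot": TCP orientation; "wrist_force": force on the tool from outside, world axes, zero at the start; "ft_torque": the same for the moment, N m; "finger_gap": finger opening in m.
Only numpy, scipy, OpenCV 4.12 (cv2) and the standard library are available. Lean on these libraries where they do the work, as an engineer would, in place of code of your own. Each camera call takes 0.05 s, during which the arm holds its last target. There are 200 camera calls.

## Task

Get the bench ready to check the next pair of binoculars: with the fingertips, push the red filter tab on the grey collimator to the left from its parked end, counting the clicks, and leave it seated in the third notch without ever running on into the fourth. Then press the brass toggle on the aluminium lamp all the way down to switch it on. Only push, never pinch the tab, and leave everything else on the counter undisturbed.

Things in the scene. Friction and masses are not known exactly. Their poses are not given: they have to be found in the camera images.
- collimator: Grey filter-changer housing, dark tube behind it, screwed down. Origin: centre of its underside, on the counter. Housing 70 (x) x 190 (y) x 40 mm high, flat top; tube from x = 42 to 150 mm, at most 81 mm high. +y: the way the tab slides out of park (robot's left). White ticks on top at x = -28 mm mark notches 1 to 5: y = -30, -10, 10, 30, 50 mm; park (y = -50 mm) has none
- filter_tab (a joint): Travel of the red tab along the housing's +y, m: 0 = park (start); notches 1 to 5 at 0.020, 0.040, 0.060, 0.080, 0.100 (end stop). Sprung clicks: the push needed grows to about 5 N some 5 mm out of a notch, then falls to about 1 N at the ridge half-way to the next notch; past it the tab runs ahead by itself to within 1 mm of that notch and stays. Friction about 1 N
- tab_push (a point): Centre of the tab's flat rear flank, the face to push, looking along the housing's -y, 66 mm above the counter; moves with the tab. The tab is an upright red plate 36 mm wide (x), 16 mm thick (y, centred on the notch line, so the point lies 8 mm behind that), from 44 to 84 mm above the counter (front half to 80 mm); a 28 mm long dark foot plate, top at 45 mm, slides with it
- tab_rear: Rear half (8 mm thick) of the red tab: the half that carries the pushing flank. Origin on the notch line at the housing's top, 40 mm above the counter
- tab_front: Front half (8 mm thick) of the red tab, on the side towards which it slides out. Same origin. Pressing on both halves at the same time counts as pinching
- lamp: Small aluminium lamp screwed to the counter: foot 90 mm across, neck 28 mm thick at the toggle, head leaning to its +x side, about 150 mm high at most. Origin: centre of the foot's underside. The brass toggle sticks out of the neck on its -x side
- toggle (a joint): Angle of the brass toggle in rad: 0 = up, 0.35 above level (off; starts at 0 to 0.12); 0.7 = 0.35 below level (on, end stop). It stays where it is left; moving it takes about 1.3 N at its tip
- toggle_tip (a point): Centre of the 12 mm ball at the toggle's end, 42 mm from its hinge. The hinge, level along the lamp's y, lies 12 mm on the -x side of the lamp's axis, 85 mm above the counter. Ball centre 94 to 99 mm above the counter when off, 71 mm when fully down
- binoculars_mid (a point): Bystander: middle of the olive binoculars lying on the counter, about 160 x 130 x 60 mm, one rubber eyecup missing, 0.9 kg
- prism_cage_mid (a point): Bystander: middle of the polished brass prism cage, 50 x 40 x 40 mm
- tin_cup_mid (a point): Bystander: middle of the cork-lined tin cup, 70 mm across, 70 mm high
- lens_cell0_mid (a point): Bystander: middle of a black steel lens cell (ring), 50 mm across, 14 mm high
- lens_cell1_mid (a point): Bystander: middle of the other black steel lens cell, 50 mm across, 14 mm high
- oil_bottle_mid (a point): Bystander: middle of the amber oil bottle, 44 mm across, 100 mm high
Mind the look-alikes: they are no part of the job. Leave any orange, purple or turquoise look-alike of the lamp alone.

How it is judged (in metres and radians):
On the way, in this order (a step that is already met when the one before it is completed fails the run):
1. the filter tab sits in the third notch, lamp still off (value of joint filter_tab between 0.056 and 0.064 m and value of joint toggle below 0.35 rad), for 0.3 s.
2. the lamp's toggle is pressed down (value of joint toggle above 0.55 rad), for 0.2 s.
At the end, for the whole second after the job is handed in: The filter tab rests in the third notch (joint 0.060 +- 0.004 m), the toggle is down (joint above 0.55 of 0.7 rad), and no bystander is more than 15 mm from where it stood (value of joint filter_tab between 0.056 and 0.064 m and velocity of joint filter_tab between -0.01 and 0.01 m/s and value of joint toggle above 0.55 rad and distance of each of binoculars_mid, prism_cage_mid, tin_cup_mid, lens_cell0_mid, lens_cell1_mid, oil_bottle_mid from where it was at the start of the episode below 0.015 m); the robot touches nothing.
It fails at once if the tab runs past the third notch over the ridge to the fourth (joint above 0.072 m) (value of joint filter_tab above 0.072 m).
It fails at once if the tab is pinched: more than 2 N from the fingers on its rear and front halves at the same time (contact force between the fingers and tab_rear above 2 N and contact force between the fingers and tab_front above 2 N).
It fails at once if a bystander is pushed or lifted more than 15 mm from its place (distance of any of binoculars_mid, prism_cage_mid, tin_cup_mid, lens_cell0_mid, lens_cell1_mid, oil_bottle_mid from where it was at the start of the episode above 0.015 m).
It also fails if it takes over 51 s, if anything falls off the work surface, if the arm or the gripper's body presses on something with over 40 N, if the wrist force passes 120 N, or if a joint passes its speed limit or range.

## Working session

There is one attempt and no reset: what is moved stays moved. The work goes in short steps, Python scripts to look and compute and a shell command to move; the robot and the scene stay as the last step left them, time stands still between calls to the robot, and variables do not carry over. Pictures are saved under pics/ and viewed, about 8 in all and at most 12, crops included, and the job is handed in when it is done.

```bash
mkdir -p pics
python3 - <<'E'
from bench import r
import cv2,numpy as np
s=r.state();print(s['t'],s['tcp_pos'],s['tool_rot'],s['finger_gap'])
for n in ['scene','top']:
    im=r.snapshot(n);cv2.imwrite(f'pics/{n}0.png',im[:,:,::-1]);p=r.camera_params(n);print(n,np.round(p['K'],1).tolist(),np.round(p['extrinsics'],4).tolist())
print(r.camera_params('wrist'))
E
```

```text
0.0 [0.16588828 0.60232719 0.40394806] [[-9.64096283e-01  2.65552630e-01 -3.98357198e-04]
 [ 2.65552928e-01  9.64095290e-01 -1.38347370e-03]
 [ 1.66692185e-05 -1.43958677e-03 -9.99998964e-01]] 0.09164265547967484
scene [[472.7, 0.0, 319.6], [0.0, 472.7, 197.4], [0.0, 0.0, 1.0]] [[-0.2432, 0.97, 0.0063, 0.1383], [0.6474, 0.1671, -0.7436, -0.2807], [-0.7223, -0.1768, -0.6685, 1.612], [0.0, 0.0, 0.0, 1.0]]
top [[389.3, 0.0, 318.1], [0.0, 389.3, 202.9], [0.0, 0.0, 1.0]] [[-0.0283, -0.9996, -0.0094, 0.0209], [-0.9965, 0.029, -0.079, 0.5357], [0.0792, 0.0072, -0.9968, 1.1861], [0.0, 0.0, 0.0, 1.0]]
{'K': array([[297.69790261,   0.        , 316.04824278],
       [  0.        , 297.69790261, 200.67295953],
       [  0.        ,   0.        ,   1.        ]]), 'mount': array([[-3.06116276e-04, -9.57558813e-01, -2.88237792e-01,
         8.09603220e-02],
       [ 9.99999943e-01, -3.33441948e-04,  4.57053774e-05,
         2.69379466e-06],
       [-1.39876158e-04, -2.88237762e-01,  9.57558861e-01,
         2.03094688e-02],
       [ 0.00000000e+00,  0.00000000e+00,  0.00000000e+00,
         1.00000000e+00]])}
```

View pics/scene0.png

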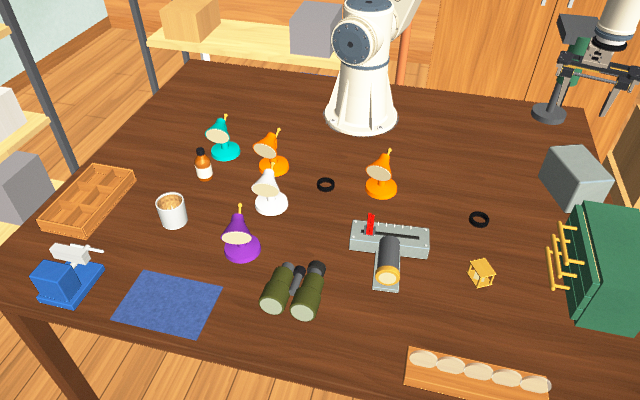

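View pics/top0.png

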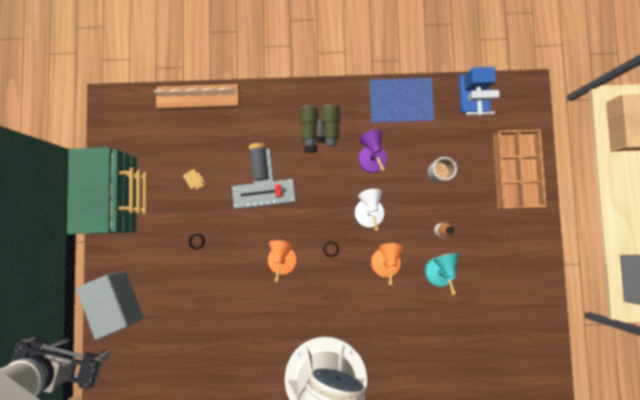

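Scene view: the housing is at (390,238) with the red tab at (370,224), the aluminium lamp at (270,190), and purple, orange and turquoise look-alikes around it. Top view: housing at (263,193), tab at (279,190), lamp at (370,208) with its toggle at (375,228).

```bash
cat > h.py <<'E'
import numpy as np,cv2
from bench import r
def cam(n,s=None):
    p=r.camera_params(n)
    if n=='wrist':
        T=np.eye(4);T[:3,:3]=s['tool_rot'];T[:3,3]=s['tcp_pos'];M=T@p['mount']
    else: M=np.linalg.inv(p['extrinsics'])
    return p['K'],M
def ray(K,M,uv):
    d=M[:3,:3]@np.linalg.solve(K,[uv[0],uv[1],1.]);return M[:3,3],d/np.linalg.norm(d)
def onz(K,M,uv,z):
    o,d=ray(K,M,uv);return o+d*(z-o[2])/d[2]
def meet(a,b):
    (o1,d1),(o2,d2)=a,b
    t=np.linalg.lstsq(np.c_[d1,-d2],o2-o1,rcond=None)[0];p,q=o1+t[0]*d1,o2+t[1]*d2
    return (p+q)/2,np.linalg.norm(p-q)
def mask(im,lo,hi):
    return cv2.inRange(cv2.cvtColor(im,cv2.COLOR_RGB2HSV),np.array(lo),np.array(hi))
def proj(K,M,P):
    c=K@(np.linalg.inv(M)[:3]@np.r_[P,1]);return c[:2]/c[2]
E
python3 - <<'E'
from h import *
im={n:cv2.imread(f'pics/{n}0.png')[:,:,::-1].copy() for n in('scene','top')}
R={}
for n in im:
    K,M=cam(n);m=mask(im[n],(0,200,120),(4,255,255));k,l,st,c=cv2.connectedComponentsWithStats(m)
    for i in range(1,k):
        if st[i][4]>15: print(n,st[i],c[i],onz(K,M,c[i],.064))
    print(n)
K,M=cam('top')
# housing: grey blob
g=mask(im['top'],(0,0,90),(179,60,255)); g2=np.zeros_like(g);g2[170:215,225:300]=g[170:215,225:300]
k,l,st,c=cv2.connectedComponentsWithStats(g2);i=1+np.argmax(st[1:,4]);print(st[i])
# top-face strip corners read by eye from the mask's min-area rectangle
for p in cv2.boxPoints(cv2.minAreaRect(np.argwhere(l==i)[:,::-1].astype(np.float32))):print(p,onz(K,M,p,.04))
# lamp toggle tip, two views by eye
Ks,Ms=cam('scene')
print('tip',meet(ray(K,M,(376.5,228)),ray(Ks,Ms,(267,169))))
for n,uv in(('top',(369,213)),('scene',(271,203))):print('foot',onz(*cam(n),uv,.01))
big=np.hstack([cv2.resize(im['top'][160:250,340:420],(400,450),interpolation=2),cv2.resize(im['scene'][155:225,235:305],(400,400),interpolation=2)[:400].repeat(1,0) if 0 else cv2.resize(im['scene'][150:225,235:302],(400,450),interpolation=2)])
cv2.imwrite('pics/lamp.png',big[:,:,::-1])
E
```

```text
scene [366 213   9  22 134] [369.81343284 223.50746269] [0.57185136 0.12456973 0.064     ]
scene
top
[ 231  170   65   39 1564]
[229.0819  172.69627] [0.63586857 0.27685892 0.04      ]
[291.686   165.33107] [0.65300187 0.08356427 0.04      ]
[295.98633 201.88396] [0.53974859 0.07301219 0.04      ]
[233.38223 209.24916] [0.52274173 0.26484779 0.04      ]
tip (array([ 0.45410799, -0.16851916,  0.08096421]), np.float64(0.01013356375474589))
foot [ 0.50084874 -0.15206148  0.01      ]
foot [ 0.50703158 -0.14966169  0.01      ]
```

View pics/lamp.png

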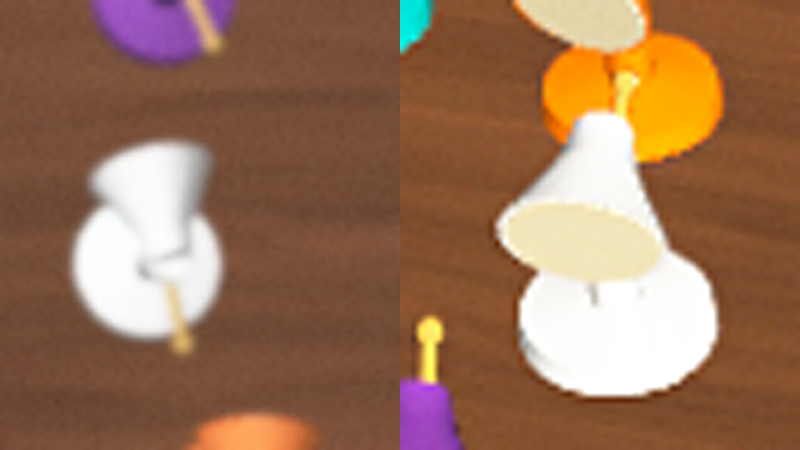

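```bash
python3 -m pendant '[[-1,-1,0,-0.1137,1],[-1,-1,0,-0.1137,1],[-1,-1,0,-0.1137,1]]' 40
for i in 1 2 3 4 5 6; do python3 -m pendant '[[-0.49,-0.95,0,0,1],[-0.49,-0.95,0,0,1]]' >/dev/null; done
python3 -m pendant '[[-0.49,-0.95,0,0,1],[-0.49,-0.95,0,0,1],[-0.49,-0.95,0,0,1]]'
python3 - <<'E'
from h import *
import pickle
s=r.state();im=r.snapshot('wrist');cv2.imwrite('pics/w1.png',im[:,:,::-1]);pickle.dump(s,open('w1.pkl','wb'))
print(s['t'],s['tcp_pos'],s['tool_rot'].round(3) if hasattr(s['tool_rot'],'round') else s['tool_rot'],s['wrist_force'],s['finger_gap'])
K,M=cam('wrist',s)
for lo,hi in(((0,190,100),(5,255,255)),((15,110,100),(28,255,255))):
    m=mask(im,lo,hi);k,l,st,c=cv2.connectedComponentsWithStats(m)
    for i in range(1,k):
        if st[i][4]>40: print(st[i],c[i].round(1))
E
```

```text
t: 0.4
tcp_pos: [0.2229, 0.5007, 0.404]
tool_rot: [[-0.996, -0.093, -0.0], [-0.093, 0.996, -0.003], [0.001, -0.003, -1.0]]
wrist_force: [0.2, 0.7, -0.2]
finger_gap: 0.0699
t: 1.9
tcp_pos: [0.5438, -0.0046, 0.4044]
tool_rot: [[-0.996, -0.085, 0.001], [-0.085, 0.996, -0.001], [-0.001, -0.001, -1.0]]
wrist_force: [-0.1, 0.3, -0.3]
finger_gap: 0.0007
1.9 [ 0.54383096 -0.00460284  0.40437772] [[-0.996 -0.085  0.001]
 [-0.085  0.996 -0.001]
 [-0.001 -0.001 -1.   ]] [-0.14356587  0.34635061 -0.27953773] 0.0006584008181341536
[416 202  26  39 732] [427.9 220.2]
[  55    0  145   31 2471] [139.4  10.2]
[ 408    0   56   73 2155] [429.4  30.4]
[ 453    0   64   79 2688] [490.3  42.4]
[146  72  25  49 511] [158.3  93.8]
[  0 212  15  40 387] [  5.8 233.9]
[ 575  232   63   55 2299] [606.3 258.6]
[136 251  27  27 247] [148.3 263.2]
[299 306   7  60 317] [301.8 336.9]
[327 306   7  60 295] [330.4 337.4]
[  99  365  346   32 3820] [304.4 389.4]
[465 390  72   6 255] [492.6 393.4]
```

View pics/w1.png

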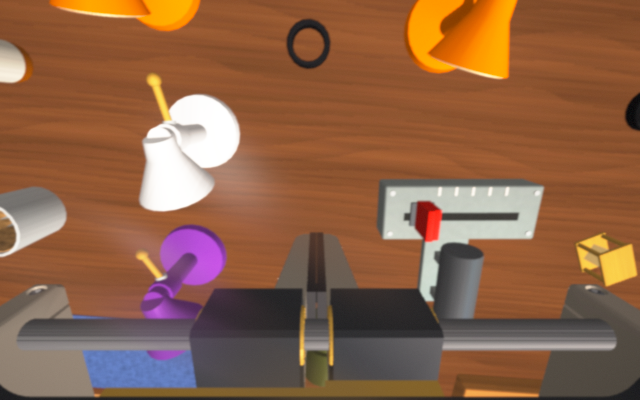

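Wrist view: ticks at columns 440–507 on row 191, red tab at (428,220), aluminium lamp foot at (204,131), its brass ball at (153,79).

Run:
```python
from h import *
import pickle
s=pickle.load(open('w1.pkl','rb'));im=cv2.imread('pics/w1.png')[:,:,::-1].copy();K,M=cam('wrist',s)
roi=np.zeros(im.shape[:2],np.uint8);roi[184:200,434:512]=1
g=mask(im,(0,0,232),(179,40,255))*roi
k,l,st,c=cv2.connectedComponentsWithStats(g);T=[]
for i in range(1,k):
    if st[i][4]>=4:T.append(onz(K,M,c[i],.04));print(st[i],c[i].round(1),T[-1].round(4))
T=np.array(sorted(T,key=lambda p:p[1]))
if len(T)==5:
    y=(T[4]-T[0])[:2];print('len',np.linalg.norm(y));y/=np.linalg.norm(y);x=np.array([y[1],-y[0]]);o=T[:,:2].mean(0)+.028*x-.01*y
    print('yaw',np.degrees(np.arctan2(-y[0],y[1])),'origin',o,'tab_push',o-.058*y)
# red tab corners top
m=mask(im,(0,190,100),(6,255,255));m[:, :405]=0;m[:,450:]=0;m[:190]=0
pts=np.argwhere(m)[:,::-1]
for row in (203,206,210,215): q=pts[pts[:,1]==row,0];print(row,q.min(),q.max(),onz(K,M,(q.min(),row),.084).round(4),onz(K,M,(q.max(),row),.08).round(4))
tip=onz(K,M,(153,79.5),.097);print('tip',tip)
Kt,Mt=cam('top');Ks,Ms=cam('scene')
print(meet(ray(K,M,(153,79.5)),ray(Kt,Mt,(376.6,228.4))),meet(ray(K,M,(153,79.5)),ray(Ks,Ms,(273,163))))
w=mask(im,(0,0,190),(179,50,255));w[:,:172]=0;w[:,250:]=0;w[175:]=0;w[:90]=0
q=np.argwhere(w)[:,::-1];h=q[(q[:,1]<110)|(q[:,0]>225)]
hull=cv2.convexHull(h.astype(np.int32));(e)=cv2.fitEllipse(hull);print(e,'foot',onz(K,M,e[0],.01))
```

```text
[438 188   4   8  26] [439.4 191.4] [0.5425 0.1426 0.04  ]
[455 188   4   8  24] [456.2 191.2] [0.5406 0.1625 0.04  ]
[472 188   3   8  22] [473.  191.5] [0.5392 0.1826 0.04  ]
[488 188   4   8  24] [489.7 191.3] [0.5373 0.2024 0.04  ]
[505 188   4   8  22] [506.5 191.2] [0.5354 0.2225 0.04  ]
len 0.0801524155423612
yaw 5.090559089400907 origin [0.56779027 0.17506048] tab_push [0.57293662 0.11728925]
203 418 430 [0.5468 0.103  0.084 ] [0.5468 0.1173 0.08  ]
206 418 434 [0.55   0.1036 0.084 ] [0.5497 0.1222 0.08  ]
210 418 439 [0.5545 0.1044 0.084 ] [0.5537 0.1285 0.08  ]
215 417 441 [0.5601 0.1044 0.084 ] [0.5592 0.1318 0.08  ]
tip [ 0.44871268 -0.16009274  0.097     ]
(array([ 0.45000963, -0.16171798,  0.09434534]), np.float64(0.002903506946142118)) (array([ 0.44890064, -0.1579663 ,  0.10018336]), np.float64(0.0008536840132843406))
((203.218994140625, 129.618408203125), (64.62999725341797, 77.26863098144531), 131.40460205078125) foot [ 0.49678777 -0.14793171  0.01      ]
```

```bash
python3 -m pendant '[[-0.3,0.6,0,0,1],[-0.495,1,0.3,0,1],[-0.495,1,0.5,0,1]]' >/dev/null
python3 -m pendant '[[0,0.11,0.5,0,1],[0,0.11,0.8,0,1]]' >/dev/null
python3 -m pendant '[[0,0,0.4,0,1],[0,0,0.675,0,1],[0,0,0.675,0,1],[0,0,0.675,0,1]]'
python3 - <<'E'
from h import *
s=r.state();im=r.snapshot('wrist');sc=r.snapshot('scene')
cv2.imwrite('pics/w2.png',np.hstack([im,cv2.resize(sc[180:280,330:450],(480,400))])[:,:,::-1][::1]);
a=cv2.imread('pics/w2.png');cv2.imwrite('pics/w2.png',cv2.resize(a,(800,286)))
y=np.array([-.0887,.9961]);print(s['t'],'behind flank mm',1e3*((np.array([.5729,.1173])-np.array(s['tcp_pos'][:2]))@y)-18)
E
```

```text
t: 2.85
tcp_pos: [0.5732, 0.0913, 0.2469]
tool_rot: [[-0.996, -0.089, -0.001], [-0.089, 0.996, -0.0], [0.001, 0.0, -1.0]]
wrist_force: [0.1, 0.2, -0.5]
finger_gap: 0.0004
2.85 behind flank mm 7.933028522865168
```

View pics/w2.png

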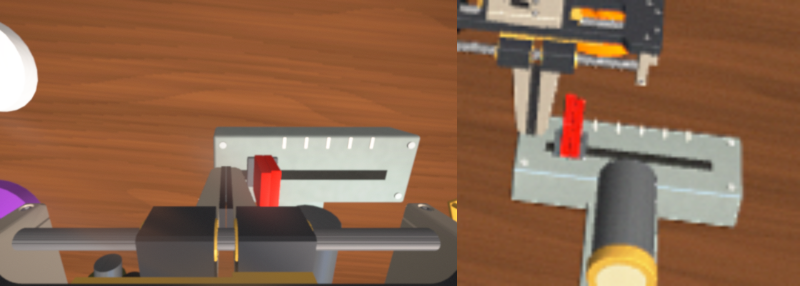

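The closed fingers stand about 8 mm behind the red tab's rear flank, with the tab still parked. I'll push in 2 mm rows and count the clicks from the force.

```bash
for i in 1 2 3 4 5 6 7 8 9 10 11 12; do python3 -m pendant '[[0,0.0125,0,0,1],[0,0.025,0,0,1]]' | grep -E 'tcp_pos|force' | tr '\n' ' '; echo; done
```

```text
tcp_pos: [0.5739, 0.0926, 0.2478] wrist_force: [0.0, -0.1, -0.3] 
tcp_pos: [0.5735, 0.0945, 0.247] wrist_force: [-0.1, 0.2, -0.8] 
tcp_pos: [0.5732, 0.0965, 0.2467] wrist_force: [-0.4, -0.1, -0.8] 
tcp_pos: [0.573, 0.0985, 0.2466] wrist_force: [0.3, -0.7, -0.4] 
tcp_pos: [0.5729, 0.1005, 0.2467] wrist_force: [0.5, -0.8, 0.5] 
tcp_pos: [0.5727, 0.1024, 0.2467] wrist_force: [0.4, -1.9, 0.6] 
tcp_pos: [0.5725, 0.1042, 0.2467] wrist_force: [0.4, -3.7, -0.1] 
tcp_pos: [0.5723, 0.1062, 0.2467] wrist_force: [0.3, -4.8, 0.5] 
tcp_pos: [0.5722, 0.1083, 0.2467] wrist_force: [0.3, -4.9, 0.1] 
tcp_pos: [0.572, 0.1105, 0.2467] wrist_force: [-0.1, -2.0, 0.5] 
tcp_pos: [0.5718, 0.1128, 0.2467] wrist_force: [-0.8, -0.0, 0.2] 
tcp_pos: [0.5716, 0.1146, 0.2467] wrist_force: [-0.2, -0.2, 1.0]
```

First click at TCP y ≈ 0.111, as expected. I expect the next ridges at about 0.131 and 0.151.

```bash
for i in 1 2 3 4 5 6 7 8 9 10 11; do python3 -m pendant '[[0,0.0125,0,0,1],[0,0.025,0,0,1]]' | grep -E 'tcp_pos|force' | tr '\n' ' '; echo; done
```

```text
tcp_pos: [0.5715, 0.1165, 0.2467] wrist_force: [0.1, 0.0, 1.0] 
tcp_pos: [0.5713, 0.1184, 0.2467] wrist_force: [-0.1, 0.6, -0.2] 
tcp_pos: [0.5711, 0.1204, 0.2467] wrist_force: [-0.3, -0.4, -0.4] 
tcp_pos: [0.5709, 0.1223, 0.2467] wrist_force: [0.9, -2.2, 0.8] 
tcp_pos: [0.5708, 0.1241, 0.2467] wrist_force: [0.5, -3.5, 0.4] 
tcp_pos: [0.5706, 0.1261, 0.2467] wrist_force: [0.3, -4.7, 0.9] 
tcp_pos: [0.5704, 0.1282, 0.2467] wrist_force: [0.1, -5.1, 0.5] 
tcp_pos: [0.5702, 0.1304, 0.2467] wrist_force: [0.2, -1.7, 0.8] 
tcp_pos: [0.57, 0.1327, 0.2467] wrist_force: [-0.0, -0.2, -0.1] 
tcp_pos: [0.5698, 0.1346, 0.2467] wrist_force: [0.3, -0.3, 0.0] 
tcp_pos: [0.5697, 0.1364, 0.2467] wrist_force: [-0.6, -0.1, -0.9]
```

```bash
for i in 1 2 3 4 5 6 7 8 9; do python3 -m pendant '[[0,0.0125,0,0,1],[0,0.025,0,0,1]]' | grep -E 'tcp_pos|force' | tr '\n' ' '; echo; done
```

```text
tcp_pos: [0.5695, 0.1383, 0.2467] wrist_force: [-0.5, 0.1, -0.5] 
tcp_pos: [0.5694, 0.1403, 0.2467] wrist_force: [0.4, 0.8, -0.3] 
tcp_pos: [0.5692, 0.1422, 0.2467] wrist_force: [0.3, -1.7, 0.3] 
tcp_pos: [0.569, 0.1441, 0.2467] wrist_force: [1.1, -2.7, 0.8] 
tcp_pos: [0.5688, 0.146, 0.2467] wrist_force: [1.3, -4.6, 0.3] 
tcp_pos: [0.5686, 0.1481, 0.2467] wrist_force: [-0.9, -4.3, 1.0] 
tcp_pos: [0.5684, 0.1503, 0.2467] wrist_force: [0.4, -1.9, -0.3] 
tcp_pos: [0.5683, 0.1526, 0.2467] wrist_force: [0.8, 0.7, 0.2] 
tcp_pos: [0.5681, 0.1545, 0.2467] wrist_force: [-0.2, 0.5, 0.0]
```

Third click. Now I'll back off, rise, and look.

```bash
python3 -m pendant '[[0,-0.1,0,0,1],[0,-0.2,0,0,1],[0,-0.2,-0.5,0,1],[0,-0.2,-1,0,1]]' >/dev/null
python3 -m pendant '[[0,0,-0.5,0,1],[0,0,-0.96,0,1]]' >/dev/null
python3 -m pendant '[[0,-0.5,0,0,1],[0,-0.9,0,0,1]]' >/dev/null
python3 -m pendant '[[0,-0.5,0,0,1],[0,-0.9,0,0,1],[0,-0.9,0,0,1]]'
python3 - <<'E'
from h import *
s=r.state();im=r.snapshot('wrist');K,M=cam('wrist',s)
y=np.array([-.0887,.9961]);x=np.array([y[1],-y[0]]);o=np.array([.5678,.1751])
for j in(.04,.06,.08):
    print(j,[proj(K,M,np.r_[o+(-.05+j+a)*y-.018*x,z]).round(1).tolist() for a,z in((-.008,.045),(.0,.084),(.008,.08))])
m=mask(im,(0,190,100),(6,255,255));k,l,st,c=cv2.connectedComponentsWithStats(m);i=1+np.argmax(st[1:,4]);print(st[i],c[i])
print('ball expected',proj(K,M,[.449,-.1595,.098]))
cv2.imwrite('pics/w3.png',im[:,:,::-1])
E
```

```text
t: 10.45
tcp_pos: [0.5822, -0.009, 0.4035]
tool_rot: [[-0.996, -0.085, 0.0], [-0.085, 0.996, -0.001], [-0.0, -0.001, -1.0]]
wrist_force: [0.3, 1.0, -0.5]
finger_gap: 0.0004
0.04 [[461.5, 169.5], [487.1, 176.6], [492.8, 175.8]]
0.06 [[479.0, 169.4], [506.7, 176.5], [512.1, 175.7]]
0.08 [[496.4, 169.3], [526.3, 176.5], [531.4, 175.6]]
[477 171  34  38 977] [492.94984647 188.75742068]
ball expected [154.58596307  32.39199966]
```

View pics/w3.png

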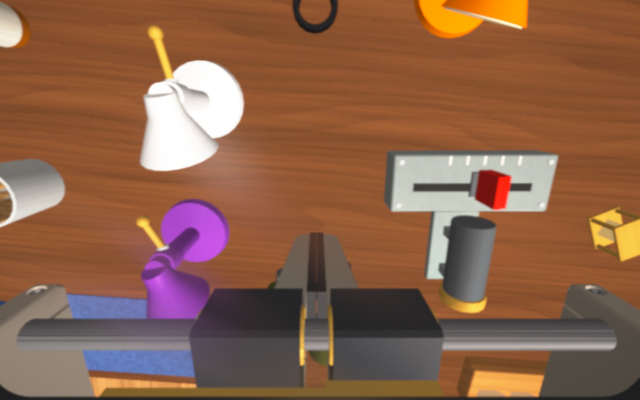

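The tab spans columns 477–511, and the prediction for notch 3 is 479–512, so it is seated in the third notch. The ball at (155,33) is where I expected it.

```bash
python3 -m pendant '[[0.4,-0.4,0,0,1],[0.8,-0.75,0,0,1],[0.94,-0.865,0,0,1]]' >/dev/null
python3 -m pendant '[[0.4,-0.4,0,0,1],[0.8,-0.75,0,0,1],[0.935,-0.865,0,0,1],[0.935,-0.865,0.3,0,1],[0.935,-0.865,0.5,0,1],[0.935,-0.865,0.5,0,1]]'
python3 - <<'E'
from h import *
s=r.state();im=r.snapshot('wrist');sc=r.snapshot('scene');K,M=cam('wrist',s)
print(proj(K,M,[.449,-.1595,.098]))
cv2.imwrite('pics/w4.png',cv2.resize(np.hstack([im,cv2.resize(sc[120:220,220:340],(480,400))]),(800,286))[:,:,::-1])
E
```

```text
t: 11.4
tcp_pos: [0.4449, -0.1555, 0.362]
tool_rot: [[-0.996, -0.088, -0.002], [-0.088, 0.996, 0.001], [0.002, 0.002, -1.0]]
wrist_force: [-0.2, 0.8, -0.4]
finger_gap: 0.0002
[310.81455751 213.96715921]
```

View pics/w4.png

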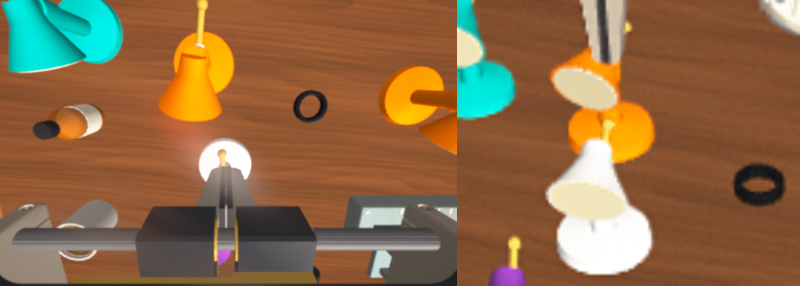

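The ball at about (312,215) full-scale matches the prediction of (311,214). I'll descend, then press slowly.

```bash
python3 -m pendant '[[0,-0.05,0.3,0,1],[0,-0.05,0.6,0,1],[0,-0.05,0.75,0,1],[0,-0.05,0.75,0,1]]'
for i in 1 2 3 4 5 6 7 8; do python3 -m pendant '[[0,0,0.025,0,1],[0,0,0.05,0,1]]' | grep -E 'tcp_pos|force' | tr '\n' ' '; echo; done
```

```text
t: 11.9
tcp_pos: [0.4454, -0.1599, 0.3028]
tool_rot: [[-0.996, -0.089, -0.002], [-0.089, 0.996, 0.001], [0.002, 0.001, -1.0]]
wrist_force: [-0.2, -0.7, -0.1]
finger_gap: 0.0001
tcp_pos: [0.446, -0.1603, 0.3004] wrist_force: [0.7, -0.3, 0.2] 
tcp_pos: [0.4456, -0.1603, 0.2959] wrist_force: [-0.5, 0.2, 0.6] 
tcp_pos: [0.4452, -0.1603, 0.2915] wrist_force: [-2.2, 0.2, 2.2] 
tcp_pos: [0.4453, -0.1603, 0.2873] wrist_force: [-0.9, -0.7, 1.3] 
tcp_pos: [0.4454, -0.1603, 0.2833] wrist_force: [-1.4, 0.5, 2.1] 
tcp_pos: [0.4454, -0.1603, 0.2793] wrist_force: [-1.5, -0.4, 0.6] 
tcp_pos: [0.4454, -0.1603, 0.2753] wrist_force: [-0.1, 0.3, 1.0] 
tcp_pos: [0.4455, -0.1603, 0.2714] wrist_force: [-0.7, 0.1, 1.3]
```

```bash
for i in 1 2 3; do python3 -m pendant '[[0,0,0.01,0,1],[0,0,0.02,0,1]]' | grep -E 'tcp_pos|force' | tr '\n' ' '; echo; done
```

```text
tcp_pos: [0.4456, -0.1603, 0.2699] wrist_force: [0.2, 0.3, 1.3] 
tcp_pos: [0.4456, -0.1603, 0.2684] wrist_force: [1.2, 0.3, 0.3] 
tcp_pos: [0.4456, -0.1603, 0.2668] wrist_force: [0.5, 0.1, 3.0]
```

```bash
python3 -m pendant '[[0,0,0.015,0,1],[0,0,0.015,0,1],[0,0,0.015,0,1]]' | grep force
python3 -m pendant '[[0,0,-0.4,0,1],[0,0,-0.9,0,1]]' >/dev/null
python3 -m pendant '[[0.3,0,-0.4,0,1],[0.9,0,-0.7,0,1],[1,0,-0.8,0,1],[1,0,-0.8,0,1]]'
python3 - <<'E'
from h import *
sc=r.snapshot('scene');tp=r.snapshot('top')
a=cv2.resize(sc[100:310,130:520],(800,430));b=cv2.resize(np.hstack([cv2.resize(sc[140:230,225:325],(400,360)),tp[60:240,160:460][:, :].repeat(2,0)[:, :400]]),(600,300)) if 0 else None
cv2.imwrite('pics/s5.png',a[:,:,::-1])
s0=cv2.imread('pics/scene0.png')[:,:,::-1]
d=cv2.absdiff(sc,s0).max(2);m=(d>40).astype(np.uint8);k,l,st,c=cv2.connectedComponentsWithStats(m)
print([st[i].tolist() for i in range(1,k) if st[i][4]>12])
s=r.state();im=r.snapshot('wrist');cv2.imwrite('pics/w5.png',im[:,:,::-1])
E
```

```text
wrist_force: [-1.1, 2.3, 12.0]
t: 15.0
tcp_pos: [0.3648, -0.1675, 0.4025]
tool_rot: [[-0.996, -0.087, 0.002], [-0.087, 0.996, -0.001], [-0.002, -0.001, -1.0]]
wrist_force: [0.1, -0.5, 0.3]
finger_gap: 0.0005
[[234, 0, 81, 112, 3738], [326, 0, 116, 74, 4900], [555, 0, 85, 117, 4020], [392, 15, 6, 16, 51], [359, 20, 10, 8, 26], [595, 27, 9, 11, 37], [270, 162, 5, 7, 23], [363, 213, 13, 23, 199], [388, 216, 13, 23, 188]]
```

View pics/s5.png

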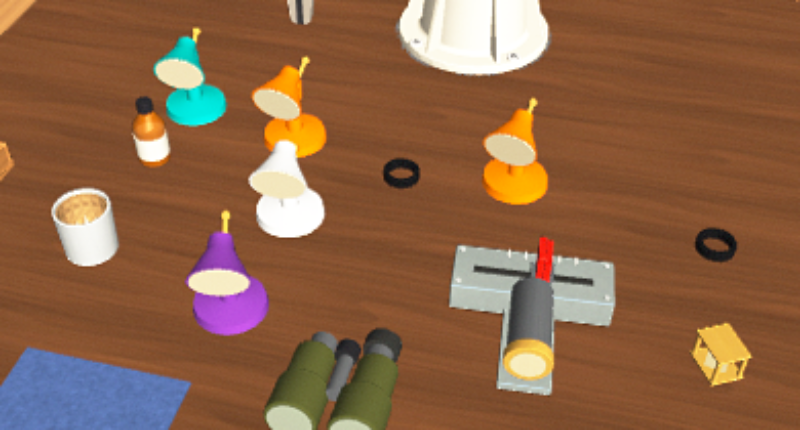

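View pics/w5.png

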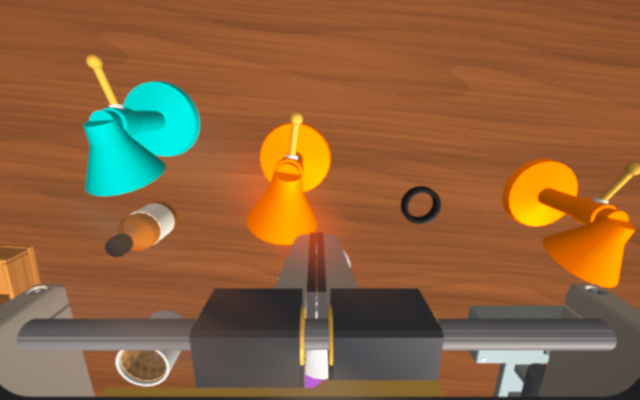

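Against the first scene picture, only the tab, the toggle (now hidden behind the lamp) and the arm have changed. The end stop was felt at 12 N and the arm is clear, so I'm handing in.

```bash
python3 -c "
from bench import r
print(r.job_done(), r.state()['t'])"
```

```text
the job is handed in; nothing more can be done
the job is handed in; nothing more can be done
```

The filter tab is in the third notch and the lamp's toggle is pressed down; I handed the job in about 15 s into the 51 s allowed. The hand-in reports no verdict.

- **Filter tab:** I pushed only the rear flank with closed fingers. I felt three clicks, each peaking near 5 N, and stopped about 4 mm past the third ridge. The wrist view then showed the tab within 2 px of where notch 3 should appear, at roughly 0.058–0.060 m.
- **Toggle:** I pressed the brass toggle from above until the force rose from about 1.3 N to 12 N at the end stop. After that it no longer showed above the lamp in the scene view. I did not see it directly in the down position.
- **Bystanders:** Comparing scene pictures from before and after, only the tab, the toggle and the arm had changed. The gripper was raised clear of everything.

No check failed or disagreed.

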